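Close the cinnamon keeper, then lift its outer lid off alone

TASK

Stand the cinnamon stick from the dark wooden block upright in a free well of the round grey keeper, beside the two sticks already there, and let go. Then take the nested lid set by the wooden knob, lower it as one onto the keeper until the white inner lid is fully seated, and let go of the knob. Finally lift only the black outer lid by its copper collar straight up until it is clear above the wooden knob, leaving the inner lid seated and undisturbed, and finish while still holding the outer lid level there above the keeper; do not shove the keeper about, and leave everything else on the counter where it is.

Things in the scene. Friction and masses are not known exactly. Their poses are not given: they have to be found in the camera images.
- stick: Brown cinnamon stick to put away: rigid upright rod, 12 mm diameter, 100 mm long, 15 g. Origin at the centre of its foot, z along it (up at the start). It stands in a hole of the dark block, its foot 12 mm above the counter, so its top is 112 mm above the counter.
- block: Fixed dark wooden block, 100 (its x) x 50 (its y) x 42 mm high, origin under its centre. Two 17 mm square holes 30 mm deep at x = -30 mm (the stick) and x = +30 mm (the steel stirrer). Closing the fingers along the block's y clears the stirrer.
- stirrer: Bystander: steel rod 11 mm thick with a 20 mm ball on top, 78 mm long, in the other hole of the dark block (its top 90 mm above the counter). Origin at its foot.
- holder: Keeper: loose round grey jar, 0.95 kg, origin at centre of underside. 120 mm diameter up to a flat shoulder 55 mm high, then a neck 100 mm diameter to the rim at 70 mm. Wooden insert inside (top at 62 mm) with four 19 mm square wells at x, y = +-16 mm, floors 12 mm above the underside. The +x wells are occupied, the -x wells free. A stick in a well reaches 112 mm high.
- well_a (a point): Centre of the floor of one free well, at (-16, +16, 12) mm in the keeper.
- well_b (a point): Centre of the floor of the other free well, at (-16, -16, 12) mm in the keeper.
- stick_a: Bystander: cinnamon stick like the other, already in the keeper's well at (+16, +16) mm. Origin at its foot.
- stick_b: Bystander: cinnamon stick, already in the keeper's well at (+16, -16) mm. Origin at its foot.
- inner_lid: White upside-down cup with wooden knob, 0.26 kg, on the counter at first. Origin at centre of its lower rim. Skirt 114 mm outside, 106 inside, 65 deep; flat top at 70 mm; round knob 24 mm diameter up to 128 mm (free above the collar from 98 mm). Fits over the keeper's neck, 3 mm play all round; seated, its origin is 55 mm above the keeper's. Lifted by the knob it carries the outer lid.
- outer_lid: Black lid, 0.16 kg, loose over the inner lid (3 mm play). Origin at centre of its lower rim. Skirt 128 mm outside, 25 deep; flat ring top at 30 mm; copper collar (tube) 58 mm outside, 50 inside, 30 to 53 mm high; the knob passes through it freely. Nested, its origin is 45 mm above the inner lid's and the knob stands 30 mm over the collar; raised 83 mm its rim clears the knob.
- bowls: Bystander: stack of three grey bowls, 132 mm diameter, 124 mm high, origin at the centre of its underside.
- wine_glass: Bystander: smoked wine glass upside down, 80 mm diameter, 175 mm high, origin at the centre of its underside.
- vase: Bystander: white vase, 92 mm diameter, 170 mm high, origin at the centre of its underside.
- salt_pot: Bystander: blue salt pot with wooden cover, 62 mm diameter, 48 mm high, origin at the centre of its underside.
- spoon: Bystander: wooden spoon, 200 mm, lying flat.
Things that resemble listed ones, but are neither listed nor needed, are in the scene too. Leave any red look-alike of the inner_lid alone. What is shaped like the outer_lid but purple is not meant.

How it is judged:
By the outcome, as a careful person would: the job done as asked, in the order asked, and still so for the second after the job is handed in, while the arm keeps its last pose, push and grip.
It also fails if it takes over 72 s, if anything falls off the work surface, if the arm or the gripper's body presses on something with over 40 N, if the wrist force passes 120 N, or if a joint passes its speed limit or range.

ROBOT

A 6-joint arm with a two-finger parallel gripper is mounted at the origin on the work surface. World frame = base frame: x ahead of the robot, y to its left, z up, the work surface at z = 0. Lengths are in mm, angles in rad, forces in N, time in s.
With the tool pointing down it reaches from about 350 to 775 mm from the base axis. Payload 7.3 kg.
Tool frame: the origin (TCP) lies midway between the tips of the shut fingers; the grasp point (between the pads) lies 19 mm behind it; z points along the fingers, y is the line along which they close (so a half turn about z gives the same grasp; the last joint's range is limited). The gripper opens to 92 mm and grips with 3 to 60 N. Pads are 19 mm wide; open, the fingers measure 130 mm over their backs; the gripper's body (75 mm by 190 mm) begins 47 mm behind the grasp point.
Start: joints at [-0.146, 0.342, 1.524, -0, 1.275, -0.146], TCP at [525.022, 0.019, 190.541] pointing down, gripper open.
Joint ranges: [-2.53, 2.53], [-0.77, 2.02], [0.04, 2.7], [-1, 4.14], [0.28, 2.66], [-3.11, 3.11]. Speed limits (rad/s): [2.57, 2.57, 3.14, 3.14, 3.14, 3.14].

INTERFACE

Orientations are given as [roll, pitch, yaw] about the fixed x, y, z axes, in that order (R = Rz(yaw) Ry(pitch) Rx(roll)).
In Python, from plant import monitor, optics, workorder gives the robot as it stands. The module is installed in compiled form; this text tells all that it offers.
- The arm moves only by the tool servo_tool, never from a script. Its arguments are lists of equal length, an entry for each row: "linear": the shift along the tool's x, y, z as a fraction of full scale, a list of three; "spin": the turn about the tool's z as a fraction of full scale. In form: {"linear": [[dx, dy, dz], ...], "spin": [spin, ...]}. A call has exactly 8 rows; each row shifts and turns the commanded pose from where the row before left it, along the tool's axes as they then stand; what a row does not reach is not made up. Full scale, the value 1, is 200 mm for a shift and 90 degrees for a turn. A row lasts 1/8 s, in which the tool goes at most 62.5 mm and 10.7 degrees, less where a joint would pass 70% of its speed; a pose out of reach is approached as far as the arm can. A call with a number of a shift or a turn outside -1 to 1 is refused whole. A call with a gripper value outside its range is refused whole. "hand" is the opening, from -1 (shut) to 1 (fully open), set as the call begins (left out, the last holds). The fingers move at their own pace and stop on an object; the grip force is fixed at half the most. Time passes only in rows, so rows that do not move let the fingers close, or fill a call up. It gives the time, the measured TCP pose, the force, the opening and the grip force at its end, in the units of the state.
- monitor.get_obs(): the state, without advancing time (a new reading comes with each control period).
- optics.capture(name): name is "scene" or "side" or "wrist"; returns a dict with "frame" (400x640x3 uint8, blue, green, red), "K" (3x3 intrinsics, pixels), "D" ([k1, k2, p1, p2, k3] as OpenCV has them; the pictures are not rectified), "world_to_cam" (4x4, takes a point from world to camera coordinates). Camera axes: x right, y down, z forward; pixel columns grow to the right and rows downward; lengths in mm; the calibration is good to about 2 mm. A picture is of the moment at which its call begins. There is no depth.
- workorder.close_job(): hands the job in; it is judged then, once.
The state is a dict: "time": time; "joint_positions": joint angles; "dq": joint speeds; "tau": joint torques, N m; "tool_pos": TCP position; "tcp_rot": TCP orientation; "contact_force": force on the tool from outside, world axes, zero at the start; "moment": the same for the moment, N m; "grip_width": finger opening in mm; "finger_force": force on a finger pad.
Only numpy, scipy, OpenCV 4.12 (cv2) and the standard library are available. Lean on these libraries where they do the work, as an engineer would, in place of code of your own. Each camera call takes 0.05 s, during which the arm holds its last target. There are 200 camera calls.

## Working session

There is one attempt and no reset: what is moved stays moved. The work goes in short steps, Python scripts to look and compute and a tool call to move; the robot and the scene stay as the last step left them, time stands still between calls to the robot, and variables do not carry over. Pictures are saved under pics/ and viewed, at most 10 in all, crops included, and the job is handed in when it is done.

Besides the shell and the picture viewer there is one more tool, called after "Request:" as name(argument=value, ...), one argument or row to a line, values as JSON. servo_tool: Moves the arm, as the interface text tells. Shift numbers are shares of 200 mm and turn numbers shares of 90 degrees, none past 1 either way. Its arguments: {"type":"object","properties":{"linear":{"type":"array","items":{"type":"array","items":{"type":"number","minimum":-1,"maximum":1}}},"spin":{"type":"array","items":{"type":"number","minimum":-1,"maximum":1}},"hand":{"type":"number"}},"required":["linear","spin"]}

```bash
mkdir -p pics; cat > h.py <<'E'
import numpy as np, cv2
from plant import monitor, optics, workorder
def cap(n,f=None):
    c=optics.capture(n)
    if f: cv2.imwrite('pics/'+f,c['frame'])
    return c
def ray(c,uv):
    p=cv2.undistortPoints(np.array([[uv]],float),c['K'],np.array(c['D'],float))[0,0]
    T=np.array(c['world_to_cam']);R=T[:3,:3];o=-R.T@T[:3,3]
    return o,R.T@np.array([p[0],p[1],1])
def onz(c,uv,z):
    o,d=ray(c,uv);return o+d*(z-o[2])/d[2]
def proj(c,P):
    T=np.array(c['world_to_cam']);P=np.array(P,float).reshape(-1,3)
    return cv2.projectPoints(P,cv2.Rodrigues(T[:3,:3])[0],T[:3,3],c['K'],np.array(c['D'],float))[0][:,0]
def tri(c1,u1,c2,u2):
    A=[];b=[]
    for c,u in((c1,u1),(c2,u2)):
        o,d=ray(c,u);d=d/np.linalg.norm(d);M=np.eye(3)-np.outer(d,d);A.append(M);b.append(M@o)
    return np.linalg.solve(sum(A),sum(b))
E
python3 - <<'E'
from h import *
import pickle
D={}
for n in('scene','side','wrist'):
    D[n]=cap(n,n+'0.png');c=D[n];print(n,onz(c,(320,200),0).round(),ray(c,(320,200))[0].round())
pickle.dump(D,open('d.pkl','wb'))
print(monitor.get_obs())
E
```

```text
scene [498.  33.   0.] [1294. -554.  973.]
side [527. -67.   0.] [453. 745. 991.]
wrist [524. -36.   0.] [525.  84. 384.]
{'time': 0.15, 'joint_positions': array([-1.46004028e-01,  3.42590842e-01,  1.52477993e+00, -1.46779936e-05,
        1.27540515e+00, -1.45982420e-01]), 'dq': array([-0.00116547, -0.00054483, -0.00414657,  0.0021251 , -0.00067333,
        0.00107342]), 'tau': array([ 7.52666965e-04, -4.31470585e+01, -2.44352603e+01,  7.18239485e-02,
        5.38185902e-02, -1.32920518e-04]), 'tool_pos': array([5.24657945e+02, 6.54149972e-02, 1.89996186e+02]), 'tcp_rot': array([-3.14041993e+00, -1.58235308e-04,  1.57077891e+00]), 'contact_force': array([-0.39512461, -0.37175424,  0.58410543]), 'moment': array([-0.02838475, -0.01323031, -0.009467  ]), 'finger_force': 0.0, 'grip_width': 92.01632485248243}
```

View pics/scene0.png

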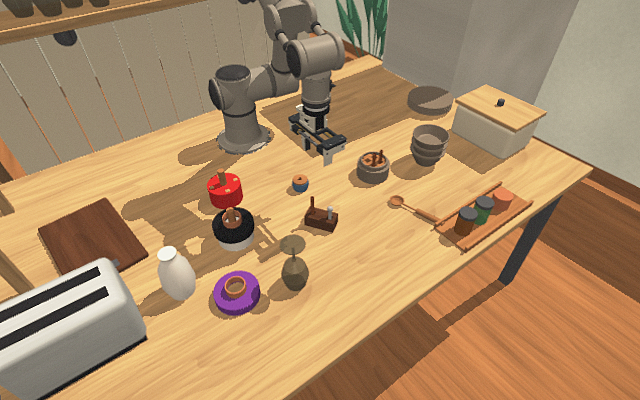

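View pics/side0.png

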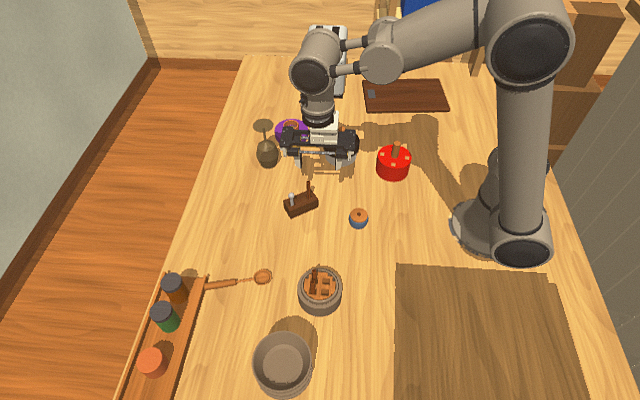

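The scene view shows the lid set near (233,225), the block near (321,218), the keeper near (373,167), and the red decoy near (225,190). In the side view the keeper is near (320,290) and the block near (300,203), but the arm hides the lid set.

```bash
python3 - <<'E'
import cv2,numpy as np
a=cv2.imread('pics/scene0.png');b=cv2.imread('pics/side0.png')
f=lambda i,x,y,w,h,s:cv2.resize(i[y:y+h,x:x+w],None,fx=s,fy=s,interpolation=cv2.INTER_CUBIC)
A=f(a,205,190,80,60,5);B=f(a,295,190,80,60,5)   # 400x300
B2=f(a,340,140,80,60,5);C=f(b,280,255,80,60,5)
cv2.imwrite('pics/c1.png',np.vstack([np.hstack([A,B]),np.hstack([B2,C])]))
E
```

```text
(no output)
```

View pics/c1.png

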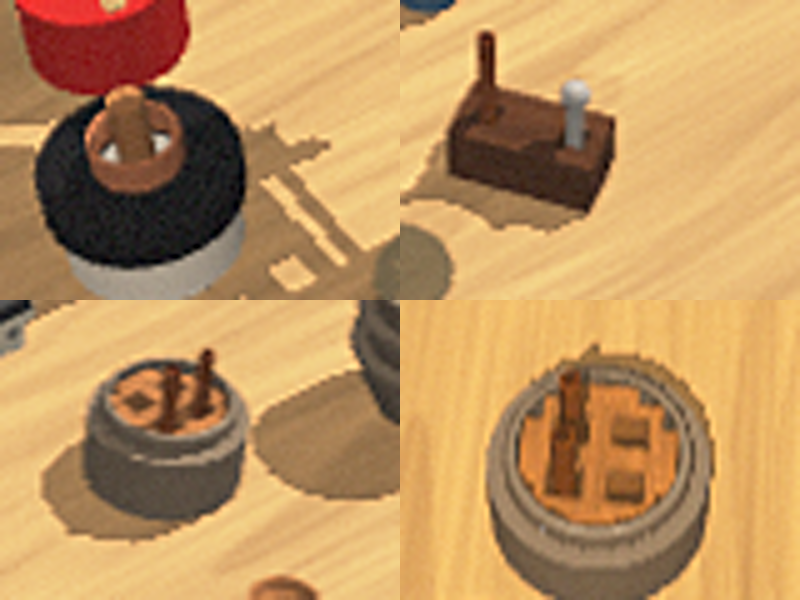

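Crop readings:
- **Lid set:** knob top at scene (230,208.4), collar rim at (232,216.4).
- **Block:** stick top at scene (312.2,196.6), stirrer ball at (329.8,208.4).
- **Keeper, side view:** free wells at (326,281.4) and (325.6,292.4), stick tops at (314,269.6) and (314,281).

```bash
python3 - <<'E'
from h import *
import pickle
D=pickle.load(open('d.pkl','rb'));s=D['scene'];d=D['side']
for n,c,uv,z in[('stick',s,(312.2,197),112),('stick_d',d,(309,183),112),('ball',s,(329.8,208.4),80),('knob',s,(230,208.8),128),('collar',s,(232,216.4),98),
 ('w1',d,(326,281.4),62),('w2',d,(325.6,292.4),62),('sA',d,(314,270),112),('sB',d,(314,281.4),112),('sA s',s,(381.4,151),112),('sB s',s,(374.6,154),112),('rim',d,(320,284.4),70)]:
    print(n,onz(c,uv,z).round(1))
# lid: ellipses by colour
f=s['frame'];h=cv2.cvtColor(f,cv2.COLOR_BGR2HSV)
m=((f.max(2)<45)).astype(np.uint8);m[:190]=0;m[260:]=0;m[:,:200]=0;m[:,265:]=0
k=max(cv2.findContours(m,0,1)[0],key=cv2.contourArea);e=cv2.fitEllipse(cv2.convexHull(k));print(e,onz(s,e[0],70).round(1),onz(s,e[0],75).round(1))
w=D['wrist']; print(D['wrist']['world_to_cam'])
E
```

```text
stick [564.2 -46.5 112. ]
stick_d [557.5 -39.6 112. ]
ball [612.5 -13.5  80. ]
knob [ 470.8 -283.1  128. ]
collar [ 474.3 -283.6   98. ]
w1 [482.5 261.9  62. ]
w2 [481.2 293.6  62. ]
sA [514.1 258.2 112. ]
sB [511.  290.4 112. ]
sA s [521.6 287.4 112. ]
sB s [519.8 256.7 112. ]
rim [497.3 276.   70. ]
((232.81321716308594, 225.26148986816406), (34.77973556518555, 42.305381774902344), 76.7021713256836) [ 483.2 -290.4   70. ] [ 487.6 -291.9   75. ]
[[ 9.99998602e-01  8.26854081e-04 -1.45309290e-03 -5.24960173e+02]
 [ 1.23531108e-03 -9.51084608e-01  3.08928054e-01 -3.93225119e+01]
 [-1.12657587e-03 -3.08929417e-01 -9.51084300e-01  3.91412489e+02]
 [ 0.00000000e+00  0.00000000e+00  0.00000000e+00  1.00000000e+00]]
```

View pics/wrist0.png

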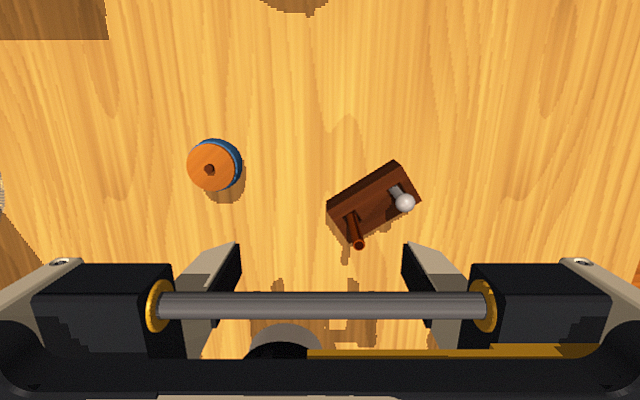

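The wrist view shows the stick top at (359,245) and the stirrer ball at (405,202). The block's long axis runs from the lower left to the upper right.

```bash
python3 - <<'E'
from h import *
import pickle
D=pickle.load(open('d.pkl','rb'));s=D['scene'];d=D['side'];w=D['wrist']
print(onz(w,(359,245),112),onz(w,(405,202),80),onz(w,(350,215),42))
print([onz(w,p,42).round(1) for p in((326,204),(400,162),(421,198),(348,240))])
print(tri(s,(312.2,197),w,(359,245)),tri(s,(329.8,208.4),w,(405,202)),tri(d,(309,183),w,(359,245)))
f=lambda a:a
print(tri(s,(381.4,151),d,(314,281.4)),tri(s,(374.6,154),d,(314,270)))
E
```

```text
[561.95991878 -46.68009783 112.        ] [611.76501766 -13.27542285  80.        ] [559.27889622 -41.57341762  42.        ]
[array([531., -28.,  42.]), array([613. ,  21.3,  42. ]), array([640.6, -20.6,  42. ]), array([557.8, -73.7,  42. ])]
[562.67318937 -46.45963729 111.09211594] [612.02778524 -13.30628834  79.47935907] [561.72088244 -53.92158121  96.40868672]
[514.14595664 290.501746   107.72501633] [515.79366825 258.20094112 109.75096174]
```

Request:
servo_tool(
  linear=[
    [-0.1165, 0.094, 0],
    [-0.1165, 0.094, 0],
    [0, 0, 0],
    [0, 0, 0],
    [0, 0, 0],
    [0, 0, 0],
    [0, 0, 0],
    [0, 0, 0],
  ],
  spin=[0, 0, 0.1041, 0.1041, 0.1041, 0.1041, 0.1041, 0.1041],
  hand=1,
)

```text
time: 1.15
tool_pos: [562.4, -46.5, 190.2]
tcp_rot: [-3.141, 0.001, 0.584]
contact_force: [0.6, 0.2, -1.4]
grip_width: 92.0
finger_force: 0.0
```

Request:
servo_tool(
  linear=[
    [0, 0, 0.1],
    [0, 0, 0.15],
    [0, 0, 0.15],
    [0, 0, 0.1],
    [0, 0, 0.051],
    [0, 0, 0],
    [0, 0, 0],
    [0, 0, 0],
  ],
  spin=[0, 0, 0, 0, 0, 0, 0, 0],
)

```text
time: 2.15
tool_pos: [563.2, -46.7, 81.2]
tcp_rot: [3.14, -0.001, 0.59]
contact_force: [-0.0, 0.3, -0.0]
grip_width: 91.8
finger_force: 0.0
```

Request:
servo_tool(
  linear=[
    [0, 0, 0],
    [0, 0, 0],
    [0, 0, 0],
    [0, 0, 0],
    [0, 0, 0],
    [0, 0, 0],
    [0, 0, 0],
    [0, 0, 0],
  ],
  spin=[0, 0, 0, 0, 0, 0, 0, 0],
  hand=-1,
)

```text
time: 3.15
tool_pos: [562.6, -46.6, 80.3]
tcp_rot: [3.142, -0.0, 0.59]
contact_force: [0.3, -0.8, -0.7]
grip_width: 16.5
finger_force: 0.0
```

Request:
servo_tool(
  linear=[
    [0, 0, 0],
    [0, 0, 0],
    [0, 0, 0],
    [0, 0, 0],
    [0, 0, -0.1],
    [0, 0, -0.2],
    [0, 0, -0.2],
    [0, 0, -0.2],
  ],
  spin=[0, 0, 0, 0, 0, 0, 0, 0],
)

```text
time: 4.15
tool_pos: [562.5, -46.5, 221.7]
tcp_rot: [3.142, -0.0, 0.59]
contact_force: [0.0, -1.0, 0.5]
grip_width: 0.3
finger_force: 0.0
```

```bash
python3 - <<'E'
from h import *
a=cap('scene')['frame'];b=cap('wrist')['frame'];d=cap('side')['frame']
A=cv2.resize(a[170:250,280:360],(400,400),interpolation=2)
cv2.imwrite('pics/c2.png',np.hstack([A,cv2.resize(b,(400,250))[:,:]]) if 0 else np.vstack([np.hstack([A,cv2.resize(d[150:230,260:340],(400,400))])]))
cv2.imwrite('pics/w2.png',b)
E
```

```text
(no output)
```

View pics/w2.png

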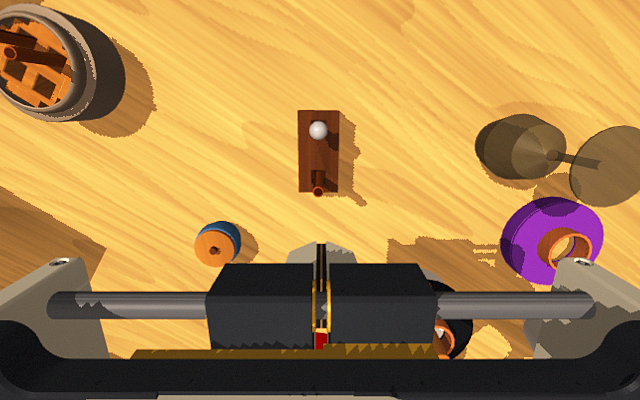

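View pics/c2.png

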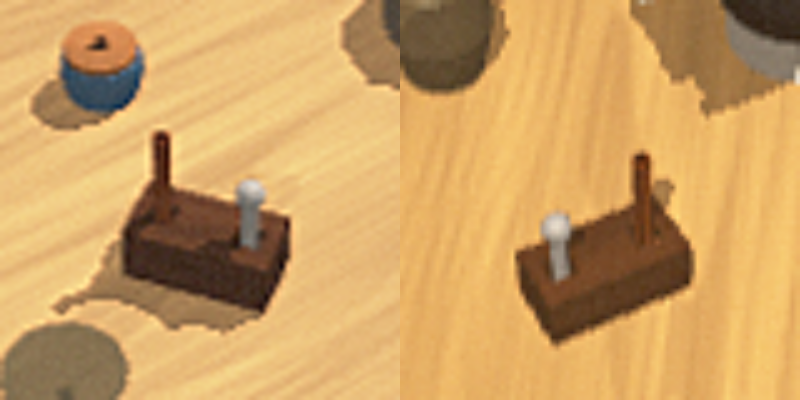

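The stick is still in the block, so the fingers closed beside it. In the wrist view its top is at (318,190) and the ball at (318,130). I'll triangulate its position again.

```bash
python3 - <<'E'
from h import *
s=cap('scene');d=cap('side');w=cap('wrist')
for n,u,v,x in(('stick',(312.3,197),(308.2,181.5),(318,190)),('ball',(330,208.6),(291.2,195.5),(318,130))):
    z=112 if n=='stick' else 80
    print(n,[onz(c,p,z).round(1) for c,p in((s,u),(d,v),(w,x))],tri(s,u,d,v).round(1),tri(s,u,w,x).round(1))
o=monitor.get_obs();P=o['tool_pos'];print(P,o['tcp_rot'],proj(w,P),proj(s,P),proj(d,P),ray(w,(320,200))[0]-P)
# finger tip look: crop scene+wrist
pts=proj(s,P)[0];x,y=map(int,pts)
A=cv2.resize(s['frame'][y-40:y+40,x-40:x+40],(400,400))
pts=proj(d,P)[0];x2,y2=map(int,pts)
B=cv2.resize(d['frame'][y2-40:y2+40,x2-40:x2+40],(400,400))
for I in(A,B):cv2.circle(I,(200,200),3,(0,255,0),-1)
cv2.imwrite('pics/c3.png',np.hstack([A,B]))
E
```

```text
stick [array([564.4, -46.3, 112. ]), array([560.6, -45.6, 112. ]), array([561.3, -44.3, 112. ])] [561.8 -45.8 110.5] [560.9 -44.4 108.4]
ball [array([613.6, -13.5,  80. ]), array([610.9, -12.2,  80. ]), array([608.2, -12.6,  80. ])] [611.7 -12.9  78.5] [608.9 -11.7  75.2]
[561.93370796 -46.43651748 219.13329673] [-3.14004880e+00  1.46703549e-03  5.89680874e-01] [[319.54451591 233.29329371]] [[311.10501657 170.54587146]] [[306.71384052 156.00981429]] [ 71.24838692  46.30795422 194.21709527]
```

View pics/c3.png

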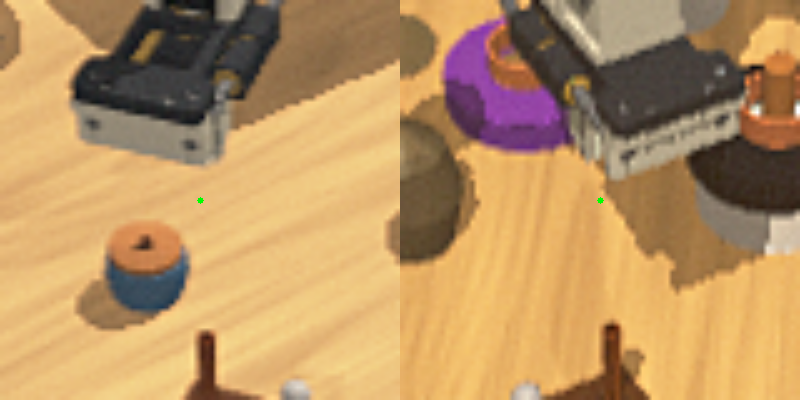

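The fingertips look about 25–35 mm higher than the reported TCP. That would explain closing above the stick. I'll reopen, descend and look from close by.

Request:
servo_tool(
  linear=[
    [0, 0, 0],
    [0, 0, 0],
    [0, 0, 0.1],
    [0, 0, 0.2],
    [0, 0, 0.2],
    [0, 0, 0.2],
    [0, 0, 0],
    [0, 0, 0],
  ],
  spin=[0, 0, 0, 0, 0, 0, 0, 0],
  hand=0.2,
)

```text
time: 5.45
tool_pos: [563.6, -46.8, 81.7]
tcp_rot: [3.14, -0.001, 0.59]
contact_force: [-0.1, 0.1, 0.3]
grip_width: 55.1
finger_force: 0.0
```

```bash
python3 - <<'E'
from h import *
s=cap('scene');d=cap('side')
o=monitor.get_obs();P=o['tool_pos'];print(P,o['grip_width'])
r=[]
for c in(s,d):
    x,y=map(int,proj(c,P)[0]);A=cv2.resize(c['frame'][y-50:y+30,x-40:x+40],(400,400),interpolation=2)
    cv2.circle(A,(200,250),2,(0,255,0),-1);r.append(A);print(x-40,y-50)
cv2.imwrite('pics/c4.png',np.hstack(r))
E
```

```text
[563.96681683 -46.84192847  82.29064761] 54.860945568584384
272 153
267 137
```

View pics/c4.png

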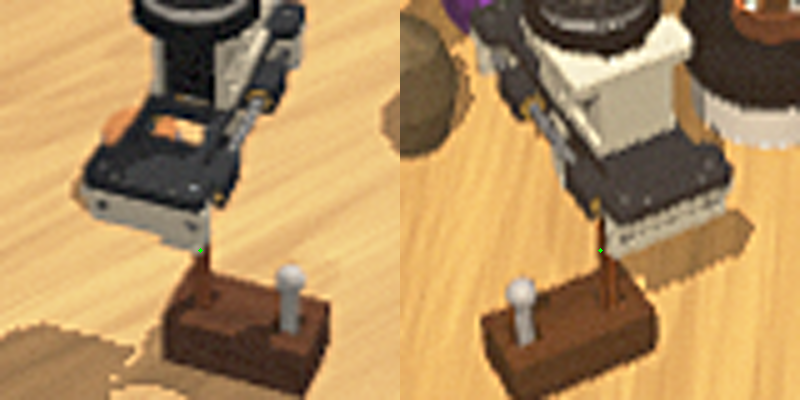

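```bash
python3 - <<'E'
from h import *
s=cap('scene');d=cap('side');w=cap('wrist')
from scipy.spatial.transform import Rotation as Ro
o=monitor.get_obs();P=o['tool_pos'];R=Ro.from_euler('xyz',o['tcp_rot']).as_matrix()
L=lambda q:P+R@np.array(q,float)
for q in[(37,95,-66),(-37,95,-66),(37,-95,-66),(-37,-95,-66),(9.5,47,0),(-9.5,47,0),(9.5,-47,0),(-9.5,-47,0),(0,28,0),(0,-28,0),(0,28,-38)]:
    print(q,*[proj(c,L(q))[0].round(1) for c in(s,d,w)])
# known plate corners by assuming tool y = +47 back / other planes
for y in(40,47,65,95):
  out=[]
  for c,uvs in((s,[(289,196),(313.4,203)]),):
    for uv in uvs:
      oo,dd=ray(c,uv);n=R[:,1];t=((P+n*y-oo)@n)/(dd@n);out.append((R.T@(oo+t*dd-P)).round(0))
  print(y,out)
for y in(-40,-47,-65,-95):
  out=[]
  for uv in[(308,188.6),(333.6,178)]:
      oo,dd=ray(d,uv);n=R[:,1];t=((P+n*y-oo)@n)/(dd@n);out.append((R.T@(oo+t*dd-P)).round(0))
  print(y,out)
print(w['K'])
E
```

```text
(37, 95, -66) [312.3 212.4] [282.3 157.9] [533.9 216.6]
(-37, 95, -66) [288.7 206.4] [303.4 149.9] [503.2 351. ]
(37, -95, -66) [332.8 172.2] [311.1 199.1] [104.  216.2]
(-37, -95, -66) [311.3 167.4] [333.7 189.5] [135.1 350.6]
(9.5, 47, 0) [309.8 214.5] [298.1 179.1] [389.6 220.5]
(-9.5, 47, 0) [304.1 213. ] [303.4 176.9] [387.7 246.2]
(9.5, -47, 0) [319.9 194.8] [312.1 198.9] [249.7 220.4]
(-9.5, -47, 0) [314.4 193.5] [317.5 196.6] [251.6 246. ]
(0, 28, 0) [309.1 209.6] [303.5 181.9] [360.7 233.5]
(0, -28, 0) [315.2 197.9] [311.9 193.6] [278.5 233.4]
(0, 28, -38) [308.8 201. ] [303.1 173.6] [368.9 260.6]
40 [array([-60.,  40., -51.]), array([ 20.,  40., -47.])]
47 [array([-57.,  47., -59.]), array([ 23.,  47., -55.])]
65 [array([-48.,  65., -78.]), array([ 30.,  65., -74.])]
95 [array([ -33.,   95., -110.]), array([  41.,   95., -106.])]
-40 [array([ 18., -40., -46.]), array([-69., -40., -46.])]
-47 [array([ 22., -47., -55.]), array([-65., -47., -55.])]
-65 [array([ 31., -65., -78.]), array([-54., -65., -78.])]
-95 [array([  45.,  -95., -116.]), array([ -35.,  -95., -116.])]
[[309.37625537   0.         320.88843205]
 [  0.         309.37625537 203.19019898]
 [  0.           0.           1.        ]]
```

All three cameras put the fingertips about 38 mm above the reported z, which fits the miss. I'll descend 40 mm more and close.

Request:
servo_tool(
  linear=[
    [0, 0, 0.05],
    [0, 0, 0.05],
    [0, 0, 0.05],
    [0, 0, 0.05],
    [0, 0, 0],
    [0, 0, 0],
    [0, 0, 0],
    [0, 0, 0],
  ],
  spin=[0, 0, 0, 0, 0, 0, 0, 0],
)

```text
time: 6.7
tool_pos: [562.9, -46.6, 40.7]
tcp_rot: [3.141, -0.001, 0.59]
contact_force: [-0.1, -0.3, 0.4]
grip_width: 55.4
finger_force: 0.0
```

Request:
servo_tool(
  linear=[
    [0, 0, 0],
    [0, 0, 0],
    [0, 0, 0],
    [0, 0, 0],
    [0, 0, 0],
    [0, 0, 0],
    [0, 0, 0],
    [0, 0, 0],
  ],
  spin=[0, 0, 0, 0, 0, 0, 0, 0],
  hand=-1,
)

```text
time: 7.7
tool_pos: [562.6, -46.6, 40.3]
tcp_rot: [3.142, -0.0, 0.59]
contact_force: [0.1, -0.1, 0.1]
grip_width: 11.3
finger_force: 30.0
```

Request:
servo_tool(
  linear=[
    [0, 0, -0.05],
    [0, 0, -0.15],
    [0, 0, -0.2],
    [0, 0, -0.2],
    [0, 0, -0.05],
    [0, 0, 0],
    [0, 0, 0],
    [0, 0, 0],
  ],
  spin=[0, 0, 0, 0, 0.0869, 0.0869, 0.0869, 0.0869],
)

```text
time: 8.7
tool_pos: [562.7, -46.6, 171.2]
tcp_rot: [3.141, -0.001, 0.039]
contact_force: [0.4, 0.0, 0.6]
grip_width: 11.5
finger_force: 30.0
```

```bash
python3 - <<'E'
from h import *
from scipy.spatial.transform import Rotation as Ro
o=monitor.get_obs();P=o['tool_pos'];R=Ro.from_euler('xyz',o['tcp_rot']).as_matrix();print(P,o['tcp_rot'],o['grip_width'],o['finger_force'])
print(R.T@(np.array([482.5,262,P[2]])-P)/200)
s=cap('scene');d=cap('side')
S=P+[0,0,72]; print(proj(s,S),proj(d,S))
E
```

```text
[562.70171243 -46.5800143  171.21604133] [ 3.14137178e+00 -9.88395855e-04  3.91649187e-02] 11.471461288786697 29.99479830265045
[-3.40288775e-01 -1.55741824e+00 -6.80337394e-04]
[[311.04959767 164.3767993 ]] [[306.17929082 149.7535696 ]]
```

Request:
servo_tool(
  linear=[
    [-0.0486, -0.1175, 0],
    [-0.0486, -0.22, 0],
    [-0.0486, -0.25, 0],
    [-0.0486, -0.25, 0],
    [-0.0486, -0.25, 0],
    [-0.0486, -0.25, 0],
    [-0.0486, -0.22, 0],
    [0, 0, 0],
  ],
  spin=[0, 0, 0, 0, 0, 0, 0, 0],
)

```text
time: 9.8
tool_pos: [478.8, 265.0, 170.5]
tcp_rot: [-3.141, 0.0, 0.051]
contact_force: [-0.2, -0.4, -0.2]
grip_width: 11.1
finger_force: 30.0
```

```bash
python3 - <<'E'
from h import *
s=cap('scene');d=cap('side');w=cap('wrist')
o=monitor.get_obs();P=o['tool_pos'];print(P,o['tcp_rot'])
B=proj(s,P);D=proj(d,P);print(B,D)
def cr(c,x,y,h=40):
    return cv2.resize(c['frame'][y-h:y+h,x-h:x+h],(400,400),interpolation=2)
x,y=map(int,proj(s,(498,276,90))[0]);x2,y2=map(int,proj(d,(498,276,90))[0]);print(x,y,x2,y2)
cv2.imwrite('pics/c5.png',np.hstack([cr(s,x,y),cr(d,x2,y2)]))
cv2.imwrite('pics/w5.png',w['frame'])
import pickle;pickle.dump(dict(scene=s,side=d,wrist=w,P=P),open('d5.pkl','wb'))
E
```

```text
[480.56075282 261.47951891 170.43801008] [3.14123257e+00 2.61341050e-05 4.51527426e-02]
[[369.54023749 134.59266342]] [[327.14166521 260.39639628]]
373 153 319 280
```

View pics/w5.png

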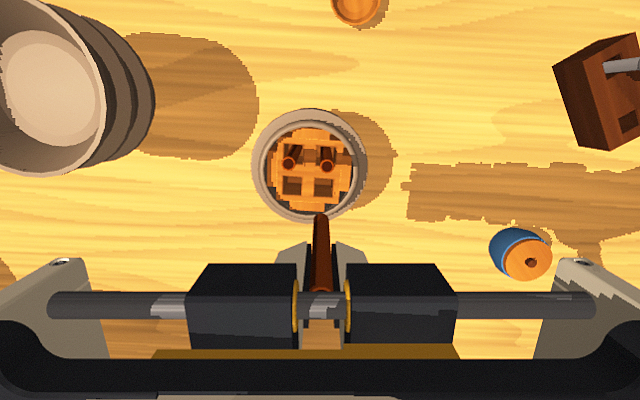

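The wrist view shows the free wells near (292,186) and (320,187), the keeper's stick tops near (289,164) and (327,163), and the held stick's foot near (320,213).

```bash
python3 - <<'E'
from h import *
import pickle
D=pickle.load(open('d5.pkl','rb'));w=D['wrist']
for n,uv,z in[('wR',(321,187),62),('wL',(292.5,186.5),62),('stR',(327,163),112),('stL',(289,163),112),('foot',(320,214),142)]:print(n,onz(w,uv,z).round(1))
f=w['frame'];g=f.astype(int)
# rim ellipse: segment grey jar (low saturation) near centre
h=cv2.cvtColor(f,cv2.COLOR_BGR2HSV);m=((h[...,1]<70)).astype(np.uint8);m[:100]=0;m[228:]=0;m[:,:245]=0;m[:,375:]=0
k=max(cv2.findContours(m,0,1)[0],key=cv2.contourArea);print(cv2.boundingRect(k),cv2.contourArea(k))
I=cv2.resize(f[140:225,260:372],None,fx=7,fy=7,interpolation=2)[:595,:784]
cv2.imwrite('pics/c6.png',I)
E
```

```text
wR [483.8 261.8  62. ]
wL [483.  290.6  62. ]
stR [517.9 258.5 112. ]
stL [516.4 289.7 112. ]
foot [484.  262.6 142. ]
(271, 187, 5, 5) 1.5
```

View pics/c6.png

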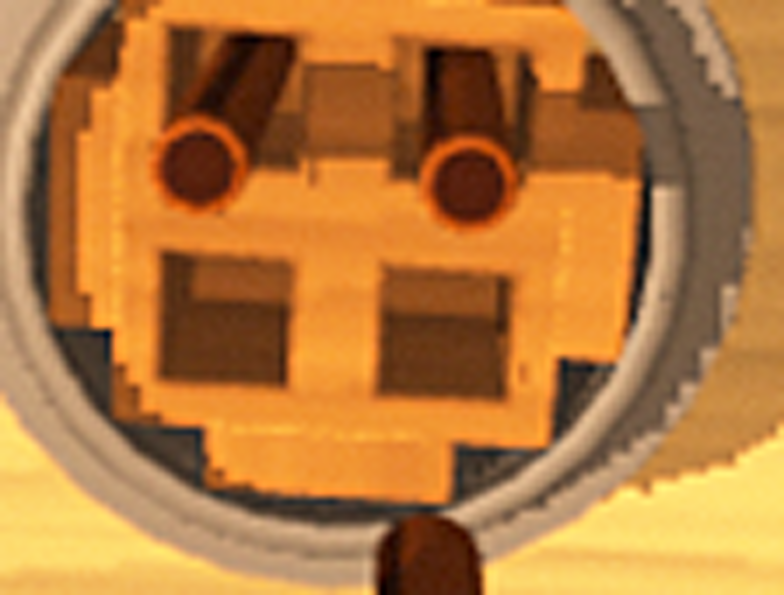

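Well openings are at pixels (323.7,187.6) and (292.3,185.6), with the occupied ones near (293.4,154) and (326,155.6). The foot of the held stick is at about (321.4,221).

```bash
python3 - <<'E'
from h import *
from scipy.spatial.transform import Rotation as Ro
import pickle
D=pickle.load(open('d5.pkl','rb'));w=D['wrist']
q=[onz(w,u,62) for u in((323.7,187.6),(292.3,185.6),(293.4,154),(326,155.6))]
print(np.round(q,1),np.mean(q,0))
print('foot',[onz(w,(321.4,v),142).round(1) for v in(219,221,223)])
d=q[1]-q[0];e=q[3]-q[0];print(np.degrees(np.arctan2(d[1],d[0])),np.degrees(np.arctan2(e[1],e[0])))
o=monitor.get_obs();P=o['tool_pos'];R=Ro.from_euler('xyz',o['tcp_rot']).as_matrix();print(P,o['tcp_rot'])
t=q[0].copy();t[2]=P[2];print(R.T@(t-P)/200)
E
```

```text
[[483.3 259.1  62. ]
 [483.9 290.8  62. ]
 [515.8 290.4  62. ]
 [515.8 258.5  62. ]] [499.72082428 274.68072863  62.        ]
foot [array([480. , 261.3, 142. ]), array([478.3, 261.2, 142. ]), array([476.7, 261.2, 142. ])]
88.97461753041733 -1.075624063067292
[480.56075282 261.47951891 170.43801008] [3.14123257e+00 2.61341050e-05 4.51527426e-02]
[1.33193079e-02 1.26281732e-02 4.19913073e-06]
```

Request:
servo_tool(
  linear=[
    [0.0135, 0.012, 0],
    [0, 0, 0.1],
    [0, 0, 0.15],
    [0, 0, 0.1],
    [0, 0, 0.05],
    [0, 0, 0.05],
    [0, 0, 0.05],
    [0, 0, 0],
  ],
  spin=[0, 0, 0, 0, 0, 0, 0, 0],
)

```text
time: 10.95
tool_pos: [483.6, 259.2, 69.8]
tcp_rot: [3.141, 0.001, 0.044]
contact_force: [-0.8, -0.7, 1.0]
grip_width: 11.5
finger_force: 30.0
```

Request:
servo_tool(
  linear=[
    [0, 0, 0.03],
    [0, 0, 0.03],
    [0, 0, 0.03],
    [0, 0, 0.03],
    [0, 0, 0.02],
    [0, 0, 0.005],
    [0, 0, 0],
    [0, 0, 0],
  ],
  spin=[0, 0, 0, 0, 0, 0, 0, 0],
)

```text
time: 11.95
tool_pos: [484.0, 259.4, 41.5]
tcp_rot: [-3.141, -0.001, 0.044]
contact_force: [0.1, 0.1, 0.1]
grip_width: 11.6
finger_force: 30.0
```

Request:
servo_tool(
  linear=[
    [0, 0, 0],
    [0, 0, 0],
    [0, 0, 0],
    [0, 0, 0],
    [0, 0, -0.05],
    [0, 0, -0.15],
    [0, 0, -0.3],
    [0, 0, -0.3],
  ],
  spin=[0, 0, 0, 0, 0, 0, 0, 0],
  hand=0,
)

```text
time: 12.95
tool_pos: [483.5, 259.3, 203.6]
tcp_rot: [-3.142, -0.0, 0.044]
contact_force: [1.4, 0.0, -0.3]
grip_width: 45.8
finger_force: 0.0
```

```bash
python3 - <<'E'
from h import *
from scipy.spatial.transform import Rotation as Ro
import pickle
s=cap('scene');d=cap('side');w=cap('wrist')
pickle.dump(dict(scene=s,side=d,wrist=w),open('d7.pkl','wb'))
for c in(s,d,w):print(proj(c,(484,259,112)),proj(c,(484,259,62)))
cv2.imwrite('pics/w7.png',w['frame'])
# lid in side: black outline / collar / knob
f=d['frame'];h=cv2.cvtColor(f,cv2.COLOR_BGR2HSV)
print('pred lid in side',proj(d,[(472,-283,128),(472,-283,98),(472,-283,70)]))
o=monitor.get_obs();print(o['tool_pos'],o['tcp_rot'])
# new stick present? brown-dark fraction around top in wrist
for c in(s,d,w):
    u,v=proj(c,(484,259,100))[0].round().astype(int);print(c['frame'][v,u-4:u+5].tolist())
E
```

```text
[[368.29080208 148.82873768]] [[367.17847762 159.78584204]]
[[325.64774577 271.1667121 ]] [[325.5184752  280.39137771]]
[[322.53252375 198.28364699]] [[322.54267762 185.9114653 ]]
pred lid in side [[341.1397899  128.34194303]
 [340.815634   135.0769286 ]
 [340.52269434 141.15728063]]
[485.73606083 260.13842671 205.7272162 ] [-3.1389606  -0.00833937  0.04376476]
[[133, 209, 250], [129, 190, 240], [81, 120, 165], [37, 59, 98], [27, 45, 87], [30, 46, 79], [53, 65, 79], [60, 74, 81], [59, 72, 82]]
[[65, 135, 221], [73, 145, 237], [24, 52, 96], [27, 71, 138], [24, 63, 119], [29, 72, 151], [31, 52, 77], [78, 101, 120], [99, 127, 153]]
[[21, 84, 197], [19, 86, 210], [9, 68, 175], [5, 43, 128], [14, 60, 152], [9, 58, 158], [10, 76, 195], [10, 75, 185], [5, 42, 113]]
```

The new stick shows in both fixed views where it should be. Next I'll locate the lid set numerically, since the arm no longer hides it in the side view.

```bash
python3 - <<'E'
from h import *
import pickle
D=pickle.load(open('d7.pkl','rb'));s,d=D['scene'],D['side']
R={}
for n,c in(('scene',s),('side',d)):
    f=c['frame'];h=cv2.cvtColor(f,cv2.COLOR_BGR2HSV)
    x,y=proj(c,(472,-283,90))[0].round().astype(int);r=35
    sub=np.zeros(f.shape[:2],np.uint8);sub[y-r:y+r,x-r:x+r]=1
    blk=((f.max(2)<50)&(sub>0)).astype(np.uint8)
    k=max(cv2.findContours(blk,0,1)[0],key=cv2.contourArea);hull=cv2.convexHull(k)
    ins=np.zeros_like(blk);cv2.fillConvexPoly(ins,hull,1)
    print(n,'black',cv2.boundingRect(k),cv2.minEnclosingCircle(k))
    cop=((h[...,1]>90)&(f[...,2]>80)&(sub>0)).astype(np.uint8)&ins
    k2=max(cv2.findContours(cop,0,1)[0],key=cv2.contourArea);print('cop',cv2.boundingRect(k2),cv2.contourArea(k2))
    bx,by,bw,bh=cv2.boundingRect(k2)
    P=[proj(c,np.array([472+29*np.cos(t),-283+29*np.sin(t),z])) for z in(75,98) for t in np.linspace(0,6.28,60)]
    P=np.vstack(P+[proj(c,np.array([472+12*np.cos(t),-283+12*np.sin(t),128])) for t in np.linspace(0,6.28,60)])
    Q=np.vstack([proj(c,np.array([472+64*np.cos(t),-283+64*np.sin(t),z])) for z in(45,75) for t in np.linspace(0,6.28,60)])
    print('pred cop',P.min(0).round(1),P.max(0).round(1),'pred black',Q.min(0).round(1),Q.max(0).round(1))
    # row-wise copper extents
    for v in range(by,by+bh):
        xs=np.flatnonzero(cop[v]);print(v,xs.min(),xs.max(),len(xs),end='; ')
    print()
E
```

```text
scene black (213, 208, 41, 36) ((233.0, 225.5), 20.81475830078125)
cop (222, 208, 20, 21) 291.0
pred cop [222.2 206.2] [242.5 228. ] pred black [212.  206.2] [255.  243.3]
208 231 233 3; 209 226 233 8; 210 226 237 12; 211 226 238 13; 212 225 239 15; 213 224 240 17; 214 223 240 18; 215 222 241 20; 216 222 241 17; 217 222 241 17; 218 222 241 17; 219 222 241 16; 220 222 241 16; 221 223 241 14; 222 223 241 19; 223 223 240 18; 224 224 240 17; 225 224 239 16; 226 225 237 13; 227 227 236 10; 228 230 232 3; 
side black (349, 170, 1, 2) ((349.0, 170.5), 0.5001000165939331)Traceback (most recent call last):
  File "<stdin>", line 14, in <module>
ValueError: max() iterable argument is empty
```

```bash
python3 - <<'E'
from h import *
import pickle
s=pickle.load(open('d7.pkl','rb'))['scene']
for n,uv,z in[('vase top',(168,253),170),('vase base',(181,293),0),('glass low',(295,284),10),('red top',(225,183),70),('red knob',(222,172),128)]:print(n,onz(s,uv,z).round())
E
```

```text
vase top [ 559. -497.  170.]
vase base [ 563. -508.    0.]
glass low [ 738. -235.   10.]
red top [ 293. -221.   70.]
red knob [ 302. -225.  128.]
```

Request:
servo_tool(
  linear=[
    [0, 0.1, -0.1],
    [0, 0.25, 0],
    [0, 0.28, 0],
    [0, 0.28, 0],
    [0, 0.28, 0],
    [0, 0.28, 0],
    [0, 0.28, 0],
    [0, 0.28, 0],
  ],
  spin=[0, 0, 0, 0, 0, 0, 0, 0],
)

```text
time: 14.1
tool_pos: [500.8, -147.8, 220.5]
tcp_rot: [-3.141, 0.001, 0.044]
contact_force: [0.4, -0.3, -0.2]
grip_width: 46.1
finger_force: 0.0
```

Request:
servo_tool(
  linear=[
    [-0.044, 0.2, 0],
    [-0.044, 0.2, 0],
    [-0.044, 0.168, 0],
    [-0.043, 0.1, 0],
    [0, 0, 0],
    [0, 0, 0],
    [0, 0, 0],
    [0, 0, 0],
  ],
  spin=[0, 0, 0, 0, 0, 0, 0, 0],
)

```text
time: 15.1
tool_pos: [472.7, -280.5, 221.4]
tcp_rot: [-3.142, -0.0, 0.045]
contact_force: [0.8, 0.7, 0.3]
grip_width: 45.7
finger_force: 0.0
```

```bash
python3 - <<'E'
from h import *
w=cap('wrist');o=monitor.get_obs();P=o['tool_pos'];print(P,o['tcp_rot'])
f=w['frame'];h=cv2.cvtColor(f,cv2.COLOR_BGR2HSV)
print('pred knob,collar',proj(w,[(472,-283,128),(472,-283,98),(472,-283,75)]))
blk=(f.max(2)<50).astype(np.uint8);blk[250:]=0
k=max(cv2.findContours(blk,0,1)[0],key=cv2.contourArea);print('black',cv2.boundingRect(k),cv2.fitEllipse(cv2.convexHull(k)))
ins=np.zeros_like(blk);cv2.fillConvexPoly(ins,cv2.convexHull(k),1)
cop=((h[...,1]>90)&(f[...,2]>70)).astype(np.uint8)&ins
k2=max(cv2.findContours(cop,0,1)[0],key=cv2.contourArea);print('cop',cv2.boundingRect(k2))
def pred(x,y):
    c=lambda r,z:np.vstack([proj(w,np.array([x+r*np.cos(t),y+r*np.sin(t),z])) for t in np.linspace(0,6.28,90)])
    A=np.vstack([c(29,98),c(29,75)]);B=np.vstack([c(64,75),c(64,45)]);K=c(12,128);return [q.round(1).tolist() for X in(A,B,K) for q in(X.min(0),X.max(0))]
print(pred(472,-283))
cv2.imwrite('pics/w8.png',f)
x,y,ww,hh=cv2.boundingRect(k2)
for v in range(y,y+hh,3):print(v,[f[v,u].tolist() for u in range(x,x+ww,5)])
E
```

```text
[ 472.68880201 -280.63085523  221.41255079] [ 3.14156612e+00 -2.05104517e-04  4.46677632e-02]
pred knob,collar [[322.98118309 195.61006379]
 [322.82594524 187.50334072]
 [322.72406223 182.1831498 ]]
black (270, 125, 111, 110) ((324.56011962890625, 179.5742645263672), (108.64942169189453, 110.33167266845703), 76.9957046508789)
cop (298, 159, 55, 56)
[[295.5, 156.6], [350.2, 213.2], [266.1, 122.2], [379.4, 234.2], [310.6, 183.6], [335.4, 207.3]]
159 [[35, 35, 37], [36, 35, 36], [31, 29, 34], [32, 31, 34], [34, 42, 74], [34, 56, 107], [33, 52, 102], [31, 27, 25], [33, 32, 35], [31, 34, 31], [32, 33, 35]]
162 [[36, 33, 35], [36, 32, 37], [31, 27, 32], [41, 79, 166], [31, 68, 143], [39, 88, 190], [47, 95, 202], [29, 56, 122], [28, 37, 59], [23, 19, 23], [20, 18, 19]]
165 [[36, 33, 38], [36, 32, 35], [36, 66, 138], [50, 113, 229], [71, 167, 255], [73, 158, 253], [79, 164, 253], [69, 171, 255], [32, 74, 159], [24, 22, 26], [21, 19, 21]]
168 [[32, 34, 37], [28, 24, 17], [53, 112, 232], [70, 149, 250], [208, 229, 236], [201, 224, 237], [234, 248, 248], [255, 255, 255], [57, 155, 254], [24, 59
[... 1980 characters left out ...]
, 178], [37, 70, 145]]
204 [[30, 30, 32], [46, 89, 187], [49, 100, 209], [30, 64, 130], [56, 171, 254], [49, 151, 242], [55, 155, 246], [53, 151, 248], [44, 90, 179], [85, 183, 255], [16, 11, 5]]
207 [[33, 31, 35], [34, 34, 38], [80, 175, 255], [26, 57, 124], [32, 54, 121], [58, 164, 252], [53, 156, 249], [34, 73, 162], [54, 120, 237], [52, 105, 225], [37, 34, 38]]
210 [[27, 27, 31], [31, 29, 29], [26, 22, 6], [78, 176, 255], [44, 94, 198], [28, 62, 136], [38, 88, 184], [66, 150, 255], [69, 154, 255], [33, 28, 27], [30, 27, 32]]
213 [[33, 30, 32], [27, 27, 31], [31, 28, 33], [29, 22, 16], [71, 159, 255], [81, 170, 255], [70, 161, 255], [52, 90, 188], [33, 31, 33], [34, 30, 35], [34, 32, 33]]
```

Request:
servo_tool(
  linear=[
    [-0.015, 0.0255, 0.1],
    [0, 0, 0.2],
    [0, 0, 0.2],
    [0, 0, 0.15],
    [0, 0, 0.08],
    [0, 0, 0.05],
    [0, 0, 0],
    [0, 0, 0],
  ],
  spin=[0, 0, 0, 0, 0, 0, 0, 0],
)

```text
time: 16.15
tool_pos: [470.3, -286.9, 66.4]
tcp_rot: [3.14, -0.002, 0.044]
contact_force: [-1.1, 0.3, -0.2]
grip_width: 46.1
finger_force: 0.0
```

Request:
servo_tool(
  linear=[
    [0, 0, 0],
    [0, 0, 0],
    [0, 0, 0],
    [0, 0, 0],
    [0, 0, 0],
    [0, 0, 0],
    [0, 0, 0],
    [0, 0, 0],
  ],
  spin=[0, 0, 0, 0, 0, 0, 0, 0],
  hand=-1,
)

```text
time: 17.15
tool_pos: [469.7, -286.2, 65.5]
tcp_rot: [-3.141, -0.0, 0.044]
contact_force: [-0.9, 4.7, 5.7]
grip_width: 22.9
finger_force: 30.0
```

Request:
servo_tool(
  linear=[
    [0, 0, -0.02],
    [0, 0, -0.05],
    [0, 0, -0.1],
    [0, 0, -0.15],
    [0, 0, -0.2],
    [0, 0, -0.2],
    [0, 0, -0.1],
    [0, 0, 0],
  ],
  spin=[0, 0, 0, 0, 0, 0, 0, 0],
)

```text
time: 18.15
tool_pos: [470.2, -287.3, 231.1]
tcp_rot: [3.139, -0.003, 0.043]
contact_force: [0.3, 0.5, -5.5]
grip_width: 23.2
finger_force: 30.0
```

```bash
cat > lid.py <<'E'
from h import *
w=cap('wrist');s=cap('scene');o=monitor.get_obs();P=o['tool_pos'];print(P,o['tcp_rot'],o['contact_force'],o['grip_width'])
f=w['frame'];blk=(f.max(2)<50).astype(np.uint8);blk[245:]=0
k=max(cv2.findContours(blk,0,1)[0],key=cv2.contourArea);x,y,a,b=cv2.boundingRect(k);print('black',x,y,a,b)
zo=P[2]-65.5
def pred(c,X,Y,zs=(75,45)):
    B=np.vstack([proj(c,np.array([X+64*np.cos(t),Y+64*np.sin(t),z+zo])) for z in zs for t in np.linspace(0,6.28,90)]);return B.min(0).round(1),B.max(0).round(1)
print('wrist pred',pred(w,P[0],P[1]))
f=s['frame'];blk=(f.max(2)<45).astype(np.uint8);u,v=proj(s,P+[0,0,10])[0].astype(int);m=np.zeros_like(blk);m[max(v-15,0):v+35,u-35:u+35]=1
k=max(cv2.findContours(blk&m,0,1)[0],key=cv2.contourArea);print('scene black',cv2.boundingRect(k),pred(s,P[0],P[1]))
E
python3 lid.py
```

```text
[ 469.13349991 -286.3296462   228.38497592] [-3.14082055e+00  1.17315635e-03  4.34995357e-02] [ 0.65922357  0.49878004 -5.35633913] 23.16880682747818
black 224 135 194 110
wrist pred (array([221.2, 136.2]), array([415.8, 320.3]))
scene black (200, 169, 46, 37) (array([198.9, 167. ]), array([246.7, 205.4]))
```

Request:
servo_tool(
  linear=[
    [0.02, -0.08, 0],
    [0.02, -0.16, 0],
    [0.02, -0.22, 0],
    [0.02, -0.26, 0],
    [0.02, -0.26, 0],
    [0.02, -0.26, 0],
    [0.02, -0.26, 0],
    [0.02, -0.26, 0],
  ],
  spin=[0, 0, 0, 0, 0, 0, 0, 0],
)

```text
time: 19.25
tool_pos: [485.2, 69.1, 228.5]
tcp_rot: [-3.141, 0.002, 0.044]
contact_force: [0.9, 0.2, -4.6]
grip_width: 23.5
finger_force: 30.0
```

```bash
python3 - <<'E'
from h import *
import pickle
w=pickle.load(open('d7.pkl','rb'))['wrist'];f=w['frame'];h=cv2.cvtColor(f,cv2.COLOR_BGR2HSV)
u,v=proj(w,(499.5,275,60))[0].astype(int);print(u,v)
for r in(v,v+5):print([(c,int(h[r,c,1])) for c in range(u-75,u+75,4)])
c=lambda X,Y,r,z:np.vstack([proj(w,np.array([X+r*np.cos(t),Y+r*np.sin(t),z])) for t in np.linspace(0,6.28,90)])
for r,z in((60,55),(50,70),(46,70)):
    A=c(499.5,275,r,z);print(r,z,A.min(0),A.max(0))
m=(h[...,1]<110).astype(np.uint8);M=np.zeros_like(m);M[v-70:v+75,u-62:u+62]=1
k=max(cv2.findContours(m&M,0,1)[0],key=cv2.contourArea);print(cv2.boundingRect(k),cv2.contourArea(k))
E
```

```text
309 171
[(234, 145), (238, 150), (242, 149), (246, 146), (250, 149), (254, 149), (258, 113), (262, 101), (266, 100), (270, 87), (274, 207), (278, 201), (282, 203), (286, 200), (290, 205), (294, 200), (298, 205), (302, 199), (306, 200), (310, 200), (314, 201), (318, 198), (322, 252), (326, 230), (330, 197), (334, 204), (338, 198), (342, 197), (346, 202), (350, 103), (354, 103), (358, 96), (362, 171), (366, 164), (370, 171), (374, 173), (378, 165), (382, 173)]
[(234, 141), (238, 139), (242, 138), (246, 143), (250, 141), (254, 145), (258, 139), (262, 98), (266, 99), (270, 99), (274, 211), (278, 197), (282, 203), (286, 201), (290, 200), (294, 208), (298, 204), (302, 202), (306, 202), (310, 205), (314, 202), (318, 201), (322, 204), (326, 199), (330, 204), (334, 202), (338, 200), (342, 200), (346, 182), (350, 106), (354, 102), (358, 106), (362, 171), (366, 169), (370, 171), (374, 171), (378, 166), (382, 176)]
60 55 [256.76829685 116.28051537] [361.6886434  219.86187729]
50 70 [263.1132907 126.5613289] [354.20252118 216.23060455]
46 70 [266.76193944 130.45934725] [350.54964837 212.93204711]
(258, 116, 103, 103) 8078.0
```

Request:
servo_tool(
  linear=[
    [0.0279, -0.26, 0],
    [0.0279, -0.25, 0],
    [0.0279, -0.22, 0],
    [0.0278, -0.18, 0],
    [0, -0.13, 0],
    [0, 0, 0],
    [0, 0, 0],
    [0, 0, 0],
  ],
  spin=[0, 0, 0, 0, 0, 0, 0, 0],
)

```text
time: 20.25
tool_pos: [499.3, 274.7, 229.1]
tcp_rot: [3.141, 0.0, 0.043]
contact_force: [-0.5, -0.8, -4.3]
grip_width: 23.1
finger_force: 30.0
```

```bash
python3 - <<'E'
from h import *
from scipy.spatial.transform import Rotation as Ro
for i in range(3):
    cap('side');o=monitor.get_obs();P=o['tool_pos'];print(P,o['tcp_rot'],o['contact_force'])
R=Ro.from_euler('xyz',o['tcp_rot']).as_matrix();print(R.T@(np.array([499.7,275.6,P[2]])-P)/200)
E
```

```text
[499.42702777 274.65568615 229.26579519] [3.14137182e+00 2.02619387e-04 4.25939556e-02] [-0.47200678 -0.04642023 -4.10421788]
[499.51903728 274.68157194 229.38915524] [ 3.14146445e+00 -6.96466000e-05  4.25903223e-02] [-0.27004042 -0.49864013 -4.1781943 ]
[499.55033    274.77321097 229.42020153] [ 3.14157554e+00 -1.05113448e-04  4.26249105e-02] [-0.86439047 -0.16651472 -4.32034579]
[ 9.23825932e-04 -4.09830159e-03  2.69902551e-08]
```

Request:
servo_tool(
  linear=[
    [0.001, -0.004, 0.05],
    [0, 0, 0.1],
    [0, 0, 0.13],
    [0, 0, 0.1],
    [0, 0, 0.05],
    [0, 0, 0.017],
    [0, 0, 0],
    [0, 0, 0],
  ],
  spin=[0, 0, 0, 0, 0, 0, 0, 0],
)

```text
time: 21.4
tool_pos: [500.1, 276.4, 140.7]
tcp_rot: [-3.141, -0.002, 0.044]
contact_force: [-0.1, 0.7, -4.1]
grip_width: 23.1
finger_force: 30.0
```

Request:
servo_tool(
  linear=[
    [0, 0, 0.01],
    [0, 0, 0.01],
    [0, 0, 0.01],
    [0, 0, 0.01],
    [0, 0, 0.01],
    [0, 0, 0],
    [0, 0, 0],
    [0, 0, 0],
  ],
  spin=[0, 0, 0, 0, 0, 0, 0, 0],
)

```text
time: 22.4
tool_pos: [499.7, 276.2, 130.0]
tcp_rot: [-3.142, -0.0, 0.044]
contact_force: [0.3, -0.2, -4.1]
grip_width: 23.8
finger_force: 30.0
```

Passing over the neck at z = 130 with no contact force. Seating comes at about 120.5.

Request:
servo_tool(
  linear=[
    [0, 0, 0.01],
    [0, 0, 0.01],
    [0, 0, 0.01],
    [0, 0, 0.01],
    [0, 0, 0.005],
    [0, 0, 0],
    [0, 0, 0],
    [0, 0, 0],
  ],
  spin=[0, 0, 0, 0, 0, 0, 0, 0],
)

```text
time: 23.4
tool_pos: [499.7, 276.2, 121.0]
tcp_rot: [-3.142, -0.0, 0.044]
contact_force: [-0.7, 0.3, -4.3]
grip_width: 23.1
finger_force: 30.0
```

Request:
servo_tool(
  linear=[
    [0, 0, 0.005],
    [0, 0, 0.005],
    [0, 0, 0],
    [0, 0, 0],
    [0, 0, 0],
    [0, 0, 0],
    [0, 0, 0],
    [0, 0, 0],
  ],
  spin=[0, 0, 0, 0, 0, 0, 0, 0],
)

```text
time: 24.4
tool_pos: [500.0, 276.8, 120.2]
tcp_rot: [-3.14, -0.002, 0.044]
contact_force: [-2.2, 3.1, 6.1]
grip_width: 23.5
finger_force: 30.0
```

Request:
servo_tool(
  linear=[
    [0, 0, 0],
    [0, 0, 0],
    [0, 0, 0],
    [0, 0, 0],
    [0, 0, 0],
    [0, 0, 0],
    [0, 0, 0],
    [0, 0, 0],
  ],
  spin=[0, 0, 0, 0, 0, 0, 0, 0],
  hand=1,
)

```text
time: 25.4
tool_pos: [499.6, 276.2, 118.9]
tcp_rot: [3.142, -0.0, 0.044]
contact_force: [-0.2, -0.2, -0.2]
grip_width: 91.2
finger_force: 0.0
```

```bash
python3 - <<'E'
from h import *
w=cap('wrist');s=cap('scene');o=monitor.get_obs();P=o['tool_pos'];print(P,o['tcp_rot'],o['contact_force'],o['grip_width'])
f=s['frame']
def pred(c,X,Y,zs,r=64):
    B=np.vstack([proj(c,np.array([X+r*np.cos(t),Y+r*np.sin(t),z])) for z in zs for t in np.linspace(0,6.28,90)]);return B.min(0).round(1),B.max(0).round(1)
blk=(f.max(2)<50).astype(np.uint8);u,v=proj(s,(499.7,276,115))[0].astype(int);m=np.zeros_like(blk);m[v-25:v+25,u-27:u+27]=1
k=max(cv2.findContours(blk&m,0,1)[0],key=cv2.contourArea);print('scene black',cv2.boundingRect(k),[pred(s,499.7,276,(130+dz,100+dz)) for dz in(0,8)])
f=w['frame'];blk=(f.max(2)<50).astype(np.uint8);blk[245:]=0
k=max(cv2.findContours(blk,0,1)[0],key=cv2.contourArea);print('wrist',cv2.boundingRect(k),pred(w,499.7,276,(130,100)))
# vertical profile beneath black in scene at column u: black->white->grey rows
print([s['frame'][r,u].tolist() for r in range(v,v+40,2)],v)
print('rows pred at near side: outer rim z100, inner rim z55, jar base',[proj(s,(499.7+r*.82,276-r*.57,z))[0].round(1).tolist() for r,z in((64,100),(57,55),(60,55),(60,0))])
E
```

```text
[499.62802883 276.17443113 118.94833992] [ 3.14156145e+00 -1.04879139e-04  4.37043771e-02] [-0.28162153 -0.66765278 -0.54156998] 91.69369504771673
scene black (358, 137, 36, 26) [(array([356.6, 134.6]), array([393.6, 163.2])), (array([356.7, 132.8]), array([393.9, 161.4]))]
wrist (221, 135, 195, 110) (array([221. , 135.1]), array([419.8, 322.8]))
[[54, 76, 124], [30, 37, 53], [33, 28, 28], [38, 41, 40], [34, 31, 33], [25, 17, 32], [26, 19, 19], [20, 14, 17], [140, 156, 169], [134, 153, 163], [135, 152, 163], [137, 156, 166], [90, 106, 119], [56, 70, 85], [64, 78, 85], [64, 76, 87], [66, 77, 89], [67, 80, 89], [62, 92, 118], [113, 170, 225]] 148
rows pred at near side: outer rim z100, inner rim z55, jar base [[376.9, 163.2], [375.4, 171.7], [375.5, 172.3], [374.1, 183.7]]
```

The lid set is seated: the white-to-grey edge is at row 172, as predicted. Next I'll lower the open fingers around the collar and close.

Request:
servo_tool(
  linear=[
    [0, 0, 0.03],
    [0, 0, 0.03],
    [0, 0, 0.03],
    [0, 0, 0.022],
    [0, 0, 0],
    [0, 0, 0],
    [0, 0, 0],
    [0, 0, 0],
  ],
  spin=[0, 0, 0, 0, 0, 0, 0, 0],
)

```text
time: 26.5
tool_pos: [499.7, 276.2, 96.7]
tcp_rot: [-3.142, -0.0, 0.044]
contact_force: [-0.2, -0.5, 0.2]
grip_width: 91.6
finger_force: 0.0
```

Request:
servo_tool(
  linear=[
    [0, 0, 0],
    [0, 0, 0],
    [0, 0, 0],
    [0, 0, 0],
    [0, 0, 0],
    [0, 0, 0],
    [0, 0, 0],
    [0, 0, 0],
  ],
  spin=[0, 0, 0, 0, 0, 0, 0, 0],
  hand=-1,
)

```text
time: 27.5
tool_pos: [499.7, 276.3, 96.5]
tcp_rot: [-3.141, -0.0, 0.044]
contact_force: [0.0, 1.4, 0.7]
grip_width: 57.8
finger_force: 30.0
```

Request:
servo_tool(
  linear=[
    [0, 0, -0.01],
    [0, 0, -0.02],
    [0, 0, -0.03],
    [0, 0, -0.04],
    [0, 0, -0.04],
    [0, 0, -0.03],
    [0, 0, -0.02],
    [0, 0, 0],
  ],
  spin=[0, 0, 0, 0, 0, 0, 0, 0],
)

```text
time: 28.5
tool_pos: [499.7, 276.2, 134.8]
tcp_rot: [-3.141, -0.001, 0.044]
contact_force: [-0.3, -0.1, -2.3]
grip_width: 58.0
finger_force: 30.0
```

Request:
servo_tool(
  linear=[
    [0, 0, -0.03],
    [0, 0, -0.05],
    [0, 0, -0.08],
    [0, 0, -0.08],
    [0, 0, -0.06],
    [0, 0, -0.02],
    [0, 0, 0],
    [0, 0, 0],
  ],
  spin=[0, 0, 0, 0, 0, 0, 0, 0],
)

```text
time: 29.5
tool_pos: [499.3, 276.1, 197.9]
tcp_rot: [3.141, 0.001, 0.044]
contact_force: [-0.6, -0.5, -0.9]
grip_width: 57.9
finger_force: 30.0
```

```bash
python3 - <<'E'
from h import *
s=cap('scene');d=cap('side');o=monitor.get_obs();P=o['tool_pos'];print(P,o['tcp_rot'],o['contact_force'],o['grip_width'],o['finger_force'])
f=s['frame'];dz=P[2]-96.5
B=np.vstack([proj(s,np.array([499.7+64*np.cos(t),276.5+64*np.sin(t),z+dz])) for z in(130,100) for t in np.linspace(0,6.28,90)])
print('pred black',B.min(0),B.max(0))
blk=(f.max(2)<50).astype(np.uint8);u,v=proj(s,(499.7,276,115+dz))[0].astype(int);m=np.zeros_like(blk);m[v-25:v+25,u-30:u+30]=1
k=max(cv2.findContours(blk&m,0,1)[0],key=cv2.contourArea);print('scene black',cv2.boundingRect(k))
u=int(proj(s,(499.7,276,120))[0][0])
for c in(u-10,u,u+10):print(c,[(r,int(f[r,c].max())) for r in range(130,190,2)])
print('pred near edges inner top125, rim55, base',[proj(s,(499.7+r*.82,276-r*.57,z))[0].round(1).tolist() for r,z in((57,125),(57,55),(60,0))])
E
```

```text
[499.34708994 276.04093863 197.92151766] [3.14115778e+00 1.05276598e-03 4.36335094e-02] [-0.44845348 -0.62611083 -1.64523144] 58.15392634409071 29.99981850385666
pred black [358.52856916 110.29220774] [397.61201043 139.19605939]
scene black (360, 115, 37, 25)
365 [(130, 21), (132, 30), (134, 33), (136, 85), (138, 236), (140, 251), (142, 190), (144, 188), (146, 191), (148, 154), (150, 142), (152, 196), (154, 162), (156, 151), (158, 154), (160, 154), (162, 154), (164, 153), (166, 152), (168, 153), (170, 111), (172, 81), (174, 80), (176, 85), (178, 81), (180, 81), (182, 104), (184, 161), (186, 155), (188, 153)]
375 [(130, 41), (132, 15), (134, 35), (136, 14), (138, 28), (140, 112), (142, 104), (144, 109), (146, 108), (148, 100), (150, 189), (152, 192), (154, 188), (156, 189), (158, 160), (160, 164), (162, 160), (164, 163), (166, 164), (168, 165), (170, 163), (172, 121), (174, 90), (176, 88), (178, 88), (180, 93), (182, 86), (184, 134), (186, 241), (188, 237)]
385 [(130, 43), (132, 29), (134, 34), (136, 22), (138, 19), (140, 255), (142, 253), (144, 204), (146, 253), (148, 244), (150, 243), (152, 244), (154, 250), (156, 165), (158, 157), (160, 158), (162, 159), (164, 161), (166, 162), (168, 165), (170, 127), (172, 82), (174, 87), (176, 89), (178, 79), (180, 175), (182, 243), (184, 233), (186, 240), (188, 239)]
pred near edges inner top125, rim55, base [[377.3, 156.2], [375.4, 171.7], [374.1, 183.7]]
```

The outer lid is up 101 mm and level. The inner lid hasn't moved (its edge is still at about row 172), so I'll hand in.

```bash
python3 -c "
from plant import workorder
print(workorder.close_job())"
```

```text
the job is handed in; nothing more can be done
None
```

I handed the job in: the stick stands in the keeper, the white inner lid is fully seated, and the arm is holding the black outer lid level, raised 101 mm, with its rim clear above the knob; the first grasp missed the stick because the fingertips sit about 38 mm above the reported height.

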